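# Change over the spring clips that hold a counting slide

## Robot

A 7-joint arm with a two-finger parallel gripper is mounted at the origin on a cart in front of the work surface, level with it; the furniture and walls round the work are solid. World frame = base frame: x ahead of the robot, y to its left, z up, the work surface at z = 0. Lengths are in m, angles in rad, forces in N, time in s.
With the tool pointing down it reaches from about 0.4 to 0.85 m from the base axis. Payload 4.4 kg.
Tool frame: the origin (TCP) lies midway between the tips of the shut fingers; the grasp point (between the pads) lies 19 mm behind it; z points along the fingers, y is the line along which they close (so a half turn about z gives the same grasp; the last joint's range is limited). The gripper opens to 94 mm and grips with 3 to 60 N. Pads are 16 mm wide; open, the fingers measure 119 mm over their backs; the gripper's body (75 mm by 177 mm) begins 78 mm behind the grasp point.
Start: joints at [1.062, 0.628, 0.038, 1.517, -0.027, 0.996, -0.02], TCP at [0.279, -0.587, 0.205] pointing down, gripper open.
Joint ranges: [-3.06, 3.06], [-0.37, 2.12], [-1.25, 1.32], [0.18, 2.47], [-1.1, 4.24], [0.23, 1.98], [-2.94, 2.94]. Speed limits (rad/s): [2.57, 2.57, 3.14, 3.14, 3.14, 3.14, 3.14].

## Interface

Orientations are given as a 3x3 rotation matrix whose columns are the frame's x, y, z axes.
In Python, from rig import robot gives the robot as it stands. The module is installed in compiled form; this text tells all that it offers.
- The arm moves only by the shell command python3 -m creep 'ROWS' [FORCE]. ROWS is text: rows parted by semicolons, each of 7 numbers parted by spaces: the opening, from 0 (shut) to 1 (fully open), then the shift along the tool's x, y, z each as a share of 0.25 m, from -1 to 1, then the turn, a rotation vector about the tool's x, y, z each as a share of 0.5 rad, from -1 to 1. In form: claw dx dy dz wx wy wz; .... A call has 1 to 12 rows; each row is the pose to reach, as a shift and turn from the pose commanded when the call began, along the tool's axes at that moment; what a row does not reach only later rows make up. A row lasts 1/8 s, in which the tool goes at most 62.5 mm and 10.7 degrees, less where a joint would pass 70% of its speed; a pose out of reach is approached as far as the arm can. A call with a number of a shift or a turn outside -1 to 1 is refused whole. A call with a gripper value outside its range is refused whole. The fingers move at their own pace and stop on an object; FORCE is the grip in N (left out, the last holds). Time passes only in rows, so rows that repeat a pose let the fingers close. It gives the time, the measured TCP pose, the force, the opening and the grip force at its end, in the units of the state.
- robot.get_state(): the state, without advancing time (a new reading comes with each control period).
- robot.grab_frame(name): name is "scene" or "top" or "wrist"; returns the picture (384x512x3 uint8, red, green, blue); there is no depth.
- robot.calibration(name): a dict with "K" (3x3 intrinsics, pixels), "position" and "rotation" of the camera in the world; the wrist camera has in their place "hand_eye" (4x4, takes a point from camera to tool coordinates, whose origin is the TCP and whose axes are the flange's). Camera axes: x right, y up, looking along -z (the intrinsics and any distortion apply to the point x, -y, -z); pixel columns grow to the right and rows downward; lengths in m; the calibration is good to about 2 mm. A picture is of the moment at which its call begins: read the wrist's pose just before it. calibration takes no time and is no camera call.
- robot.job_done(): hands the job in; it is judged then, once.
Trained networks look in the newest picture that a camera, given by its name, has taken for a name from the list of things; names that differ only in an ending like _2 or _b are one class to them, and where a whole thing is asked for, a point or a joint stands for the part that bears it (a point fixed in the world has none). Each returns a list of dicts, best first, with "score" (0 to 1); they miss things now and then, are a little off and sometimes report something else, mostly with a low value. They report only what shows in the picture. A call takes as long as a camera call. They do not tell look-alikes from the thing itself.
- robot.boxes_of(camera, target): "bbox" ([left, top, right, bottom] in pixels, round what is visible of it).
- robot.tip_of(camera, target): "uv" ([column, row] in pixels: a listed point, or the origin of a listed thing).
The state is a dict: "time": time; "qpos": joint angles; "dq": joint speeds; "joint_torque": joint torques, N m; "eef_pos": TCP position; "ee_rot": TCP orientation; "ft_force": force on the tool from outside, world axes, zero at the start; "moment": the same for the moment, N m; "width": finger opening in m; "grasp_force": force on a finger pad.
Only numpy, scipy, OpenCV 4.12 (cv2) and the standard library are available. Lean on these libraries where they do the work, as an engineer would, in place of code of your own. Each camera call takes 0.05 s, during which the arm holds its last target. There are 200 camera calls.

## Task

The slide on the black bench stage is held by the left clip (red pin), which is in the way: hold it with the right clip (green pin) instead. First swing the right clip round its pivot screw by its green pin until its spring nose bears on the slide's edge and goes on pressing with about 5 N (between 2.5 and 8 N) when you let go, then swing the left clip well clear, at least 60 degrees away from the slide. The slide must stay flush against its fence, the glass must not be touched by the robot or pressed by a clip with more than 14 N, and the things standing round it stay where they are.

Things in the scene. Friction and masses are not known exactly. Their poses are not given: they have to be found in the camera images.
- stage: Black plate fixed on the bench, 125 x 215 x 20 mm; origin on the bench under the slide's place (plate from -70 to +55 mm in x, 107 mm to each side in y). x points away from the robot, y left, z up; turned by up to 0.4 rad. A fence 96 mm long, 8 wide, 5 high stands on it, its front face at x = +15 mm. A tall microscope stands 0.5 m to the left of the work: go round it.
- slide: Thick glass counting slide, 30 (x) x 76 (y) x 6 mm, loose on the plate's top (20 mm up), its far long edge against the fence; origin at the centre of its underside, axes as the stage's. Its near long edge is at stage x = -15 mm.
- clip_right: Right clip (-y side): steel lever 120 x 11 mm, top 34 mm above the bench. Origin on the vertical pivot axis, 20 mm up; axes as the stage's when the lever is parallel to the slide. Nose arm to its +y, tail with green pin to its -y. Starts turned 0.8 to 1.2 rad counter-clockwise (from above); clockwise brings the nose onto the slide. Range -0.3 to +1.3 rad.
- pivot_right (a point): Pivot screw of the right clip, at stage (-30, -65) mm, its top 41 mm above the bench (this point). The pivot is stiff: it drags with a steady 0.45 N m (about 7 N at the pin) either way, so the clip stays where it is left.
- pin_right (a point): Centre of the right clip's green upright thumb pin, 12 mm in diameter, 65 mm from the pivot axis; free from 37 to 70 mm above the bench, this point 53 mm up. To put the clip on, the pin moves toward the robot. 1 N pressing at the nose is felt as 0.66 N more at the pin than the pivot's drag (squeezing the pin tightly while it turns adds friction to that).
- nose_arm_right (a point): Point on the right lever over its nose, 43 mm from the pivot axis, 34 mm above the bench. The nose below is a brass flanged button, sprung 3 N per mm (7 mm travel), pushing to the clip's +x. A screw sets it up to 4 mm further in or out each time, so it meets the slide somewhere between about +0.1 and -0.1 rad of turn (0 = parallel): feel for it.
- clip_left: Left clip: mirror image, nose arm to its -y, tail with red pin to its +y, same spring, drag and sizes. Starts on the slide, turned about 0.04 rad counter-clockwise with its nose pressed in about 1.5 mm; swings clear clockwise, to at most 1.3 rad beyond parallel.
- pivot_left (a point): Pivot screw of the left clip, at stage (-30, +65) mm, its top 41 mm above the bench (this point).
- pin_left (a point): Centre of the left clip's red upright thumb pin, sizes as the green one. To swing the clip clear, the pin moves away from the robot.
- dropper: Brown dropper bottle, 31 mm in diameter, 86 mm high, bystander in front of the stage; origin at its underside.
- vial: Brown vial with a cap, 24 mm in diameter, 57 mm high, bystander behind the stage; origin at its underside.
- petri: Petri dish, 64 mm in diameter, 14 mm high, bystander behind the stage; origin at its underside.
Not all that is in view belongs to the job. Leave any orange look-alike of the slide alone.

How it is judged:
On the way:
1. the right clip presses on the slide's edge with at least 2.5 N while the left clip still holds it (contact force between clip_right and slide above 2.5 N and contact force between clip_left and slide above 1 N), for 0.3 s.
At the end, for the whole second after the job is handed in: The right clip, let go, presses on the slide's edge with 2.5 to 8 N; the left clip is turned at least 1.0 rad (57 degrees) clear; the slide rests within 2 mm of the fence and within 0.04 rad of parallel to it (contact force between clip_right and slide between 2.5 and 8 N and angle between the y axis of clip_left and the y axis of stage, either way round above 1 rad and x of pin_left in the frame of stage above 0.02 m and x of slide in the frame of stage above -0.002 m and angle between the y axis of slide and the y axis of stage, either way round below 0.04 rad and linear speed of slide below 0.01 m/s); the robot touches nothing.
It fails at once if a clip presses on the glass slide with more than 14 N (contact force between any of clip_right, clip_left and slide above 14 N).
It fails at once if the robot touches the slide (contact force between any of the fingers, the arm and slide above 0.3 N).
It fails at once if the slide is shifted by more than 5 mm (distance of slide from where it was at the start of the episode above 0.005 m).
It fails at once if a bystander (dropper, vial, petri dish) is moved by more than 15 mm (distance of any of dropper, vial, petri from where it was at the start of the episode above 0.015 m).
It also fails if it takes over 72 s, if anything falls off the work surface, if the arm or the gripper's body presses on something with over 40 N, if the wrist force passes 120 N, or if a joint passes its speed limit or range.

## Working session

There is one attempt and no reset: what is moved stays moved. The work goes in short steps, Python scripts to look and compute and a shell command to move; the robot and the scene stay as the last step left them, time stands still between calls to the robot, and variables do not carry over. Pictures are saved under pics/ and viewed, at most 10 in all, crops included, and the job is handed in when it is done.

```bash
mkdir -p pics; cat > h.py <<'E'
import numpy as np, cv2
from rig import robot
def ray(cam,uv):
    c=robot.calibration(cam); K=np.array(c["K"])
    d=np.linalg.inv(K)@[uv[0],uv[1],1]; d=np.array([d[0],-d[1],-d[2]])
    if "position" in c: R=np.array(c["rotation"]);p=np.array(c["position"])
    else:
        s=robot.get_state(); H=np.array(c["hand_eye"]); E=np.array(s["ee_rot"])
        R=E@H[:3,:3]; p=np.array(s["eef_pos"])+E@H[:3,3]
    return p,R@d
def at(cam,uv,z):
    p,d=ray(cam,uv); return p+d*(z-p[2])/d[2]
def save(cam,name): 
    im=robot.grab_frame(cam); cv2.imwrite(f"pics/{name}.png",im[:,:,::-1]); return im
E
python3 - <<'E'
from h import *
print({k:v for k,v in robot.calibration("top").items()}); print(robot.calibration("wrist")); print(robot.get_state()["ee_rot"])
a=save("top","a");b=save("scene","b")
for n,z in [("stage",0),("slide",.02),("pivot_right",.041),("pivot_left",.041),("pin_right",.053),("pin_left",.053),("nose_arm_right",.034),("dropper",0),("vial",0),("petri",0)]:
  for cam in("top","scene"):
    for d in robot.tip_of(cam,n)[:2]: print(n,cam,np.round(d["uv"],1),round(d["score"],2),np.round(at(cam,d["uv"],z),4))
E
```

```text
{'K': array([[379.4074211 ,   0.        , 260.91783639],
       [  0.        , 379.4074211 , 196.17905169],
       [  0.        ,   0.        ,   1.        ]]), 'position': array([0.42816377, 0.0467222 , 0.89044572]), 'rotation': array([[-0.02382329,  0.98123742, -0.19132586],
       [-0.99969698, -0.02219632,  0.01064264],
       [ 0.00619623,  0.19152143,  0.98146887]])}
{'K': array([[297.00003193,   0.        , 256.28608396],
       [  0.        , 297.00003193, 187.85316741],
       [  0.        ,   0.        ,   1.        ]]), 'hand_eye': array([[ 5.81522946e-04,  9.66517288e-01,  2.56600847e-01,
         7.42613490e-02],
       [ 9.99999831e-01, -5.55916343e-04, -1.72330262e-04,
        -8.73435754e-04],
       [-2.39115730e-05,  2.56600904e-01, -9.66517447e-01,
        -1.79831518e-01],
       [ 0.00000000e+00,  0.00000000e+00,  0.00000000e+00,
         1.00000000e+00]])}
[[ 9.03551936e-01  4.28477815e-01 -8.13466445e-04]
 [ 4.28478586e-01 -9.03550380e-01  1.67661328e-03]
 [-1.66163210e-05 -1.86346013e-03 -9.99998264e-01]]
stage top [278.3 201.7] 0.57 [ 0.5874 -0.0041  0.    ]

[... 677 characters left out ...]
203 0.053 ]
pin_left scene [177.1 210. ] 0.69 [0.5265 0.1256 0.053 ]
nose_arm_right top [305.1 223.3] 0.87 [ 0.5301 -0.0613  0.034 ]
nose_arm_right top [249.8 216. ] 0.23 [0.5497 0.0638 0.034 ]
nose_arm_right scene [267.3 246.8] 0.8 [ 0.5389 -0.0546  0.034 ]
dropper top [278.7 197.3] 0.47 [ 0.5981 -0.0054  0.    ]
dropper top [301.7 245.5] 0.44 [ 0.4824 -0.0553  0.    ]
dropper scene [247.8 277.3] 0.58 [ 0.4883 -0.0443  0.    ]
vial top [309.4 205.6] 0.67 [ 0.5763 -0.0778  0.    ]
vial top [284.4 150.8] 0.57 [ 0.7137 -0.0231  0.    ]
vial scene [296.3 203. ] 0.7 [ 0.7108 -0.0302  0.    ]
petri top [240.9 158.7] 0.81 [0.6959 0.0836 0.    ]
petri scene [248.6 192.4] 0.77 [0.6946 0.0718 0.    ]
```

View pics/a.png

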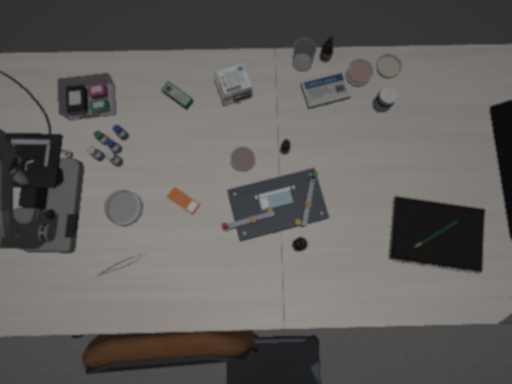

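View pics/b.png

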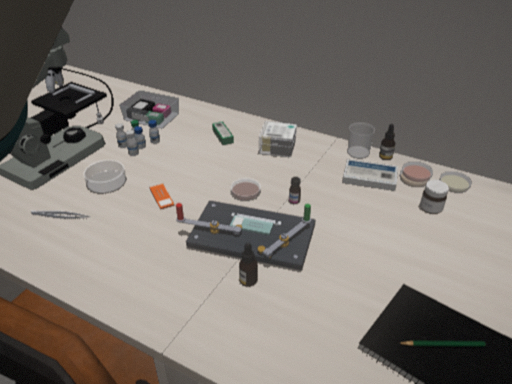

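The top view shows the stage near pixel (278,204). The green pin is at (313,174), the red pin at (225,226), the dropper at (300,244), the vial at (285,146) and the petri dish at (243,159). The two slide candidates are the glass one on the stage at (276,198) and an orange one at (183,201). The stage one fits, because it lies clamped on the plate, and I leave the orange one alone. Next I move the wrist camera over the stage.

```bash
cat >> h.py <<'E'
def go(p,phi):  # shares to reach TCP p, tool-x yaw phi, from measured pose
    s=robot.get_state(); E=np.array(s["ee_rot"]); from scipy.spatial.transform import Rotation as T
    G=np.array([[np.cos(phi),np.sin(phi),0],[np.sin(phi),-np.cos(phi),0],[0,0,-1]])
    return np.round(E.T@(np.array(p)-s["eef_pos"])/.25,3), np.round(T.from_matrix(E.T@G).as_rotvec()/.5,3)
E
python3 -m creep '1 .81 -.59 0 0 0 -1;1 .81 -.59 0 0 0 -1;1 .81 -.59 0 0 0 -1;1 .81 -.59 0 0 0 -1;1 .81 -.59 0 0 0 -1;1 .81 -.59 0 0 0 -1'
python3 -c "
from h import *
print(go([.61,-.09,.2],2.2),robot.get_state()['qpos'],robot.get_state()['ee_rot'])"
```

```text
time: 1.85
eef_pos: [0.3982, -0.3679, 0.2057]
ee_rot: [[0.587, 0.809, -0.0], [0.809, -0.587, -0.001], [-0.001, 0.001, -1.0]]
ft_force: [0.4, -0.5, -0.1]
width: 0.0939
grasp_force: 0.0
(array([1.397, 0.033, 0.022]), array([-0.000e+00,  2.000e-03, -2.514e+00])) [ 7.67364809e-01  4.73890974e-01 -1.07905575e-01  1.81847759e+00
  6.64484709e-02  8.52082388e-01 -3.42872768e-04] [[ 5.87412844e-01  8.09287432e-01 -4.56745388e-05]
 [ 8.09286982e-01 -5.87412575e-01 -1.02302642e-03]
 [-8.54752226e-04  5.63975051e-04 -9.99999476e-01]]
```

```bash

python3 -m creep '1 .9 .02 0 0 0 -1;1 .9 .02 0 0 0 -1;1 .9 .02 0 0 0 -1;1 .9 .02 0 0 0 -1;1 .9 .02 0 0 0 -1'
python3 -c "
from h import *
print(go([.61,-.06,.2],2.3))"
```

```text
time: 2.48
eef_pos: [0.5362, -0.1869, 0.2053]
ee_rot: [[0.125, 0.992, 0.001], [0.992, -0.125, 0.001], [0.001, 0.001, -1.0]]
ft_force: [-0.7, -0.1, -0.7]
width: 0.094
grasp_force: 0.0
(array([0.54 , 0.229, 0.022]), array([ 3.00e-03, -1.00e-03, -1.71e+00]))
```

```bash

python3 -m creep '.6 .54 .23 0 0 0 -1;.6 .54 .23 0 0 0 -1;.6 .54 .23 0 0 0 -1;.4 .54 .23 0 0 0 -1;.4 .54 .23 0 0 0 -1'
python3 - <<'E'
from h import *
save("wrist","c"); save("top","d")
for n,z in [("slide",.02),("pivot_right",.041),("pivot_left",.041),("pin_right",.053),("pin_left",.053),("nose_arm_right",.034),("dropper",0),("vial",0),("petri",0)]:
    for d in robot.tip_of("wrist",n)[:2]: print(n,np.round(d["uv"],1),round(d["score"],2),np.round(at("wrist",d["uv"],z),4))
print(go([.636,-.083,.2],2.77))
E
```

```text
time: 3.1
eef_pos: [0.6078, -0.0656, 0.2051]
ee_rot: [[-0.357, 0.934, -0.001], [0.934, 0.357, -0.002], [-0.002, -0.002, -1.0]]
ft_force: [-0.3, -0.7, -0.8]
width: 0.0475
grasp_force: 0.0
slide [262.9 109.4] 0.67 [0.5882 0.0081 0.02  ]
pivot_right [227.5 165.6] 0.64 [ 0.5725 -0.0659  0.041 ]
pivot_left [241.1  46.3] 0.8 [0.5425 0.0613 0.041 ]
pin_right [271.9 198.8] 0.62 [ 0.6348 -0.0806  0.053 ]
pin_left [167.1 118.1] 0.43 [ 0.494  -0.0364  0.053 ]
nose_arm_right [197.6 145.3] 0.8 [ 0.5317 -0.0556  0.034 ]
dropper [170.5 118.3] 0.75 [ 0.4842 -0.0417  0.    ]
vial [343.7 165.6] 0.96 [ 0.7145 -0.0168  0.    ]
petri [363.6  82.8] 0.94 [0.6925 0.0854 0.    ]
(array([-0.119,  0.07 ,  0.022]), array([ 0.   ,  0.   , -1.654]))
```

View pics/c.png

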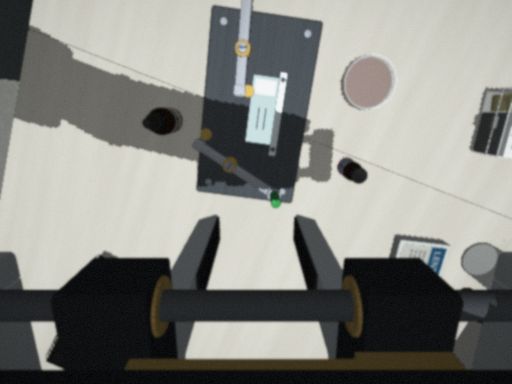

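The wrist view shows the green pin at (275,200), the right pivot at (229,164) and the left clip on the slide at (250,90). I estimate the pin at (0.635, -0.0815), stage yaw of about 0.23 and a clip turn of about 1.10. I line up above the pin.

```bash

python3 -m creep '.4 -.1 .07 .15 0 0 -1;.4 -.1 .07 .15 0 0 -1;.4 -.1 .07 .15 0 0 -1;.4 -.1 .07 .15 0 0 -1'
python3 -c "
from h import *
print(go([.635,-.0815,.1],2.9))"
```

```text
time: 4.15
eef_pos: [0.6341, -0.0785, 0.1677]
ee_rot: [[-0.765, 0.644, -0.0], [0.644, 0.765, 0.001], [0.001, 0.0, -1.0]]
ft_force: [0.9, -0.5, -0.7]
width: 0.0376
grasp_force: 0.0
(array([-0.01 , -0.007,  0.271]), array([ 0.001, -0.001, -0.917]))
```

```bash

python3 -m creep '.4 -.01 -.007 .27 0 0 -.92;.4 -.01 -.007 .27 0 0 -.92;.4 -.01 -.007 .27 0 0 -.92;.4 -.01 -.007 .27 0 0 -.92'
python3 - <<'E'
from h import *
save("wrist","e")
for n,z in [("pivot_right",.041),("pin_right",.053),("nose_arm_right",.034),("pin_right",.07)]:
    for d in robot.tip_of("wrist",n)[:2]: print(n,np.round(d["uv"],1),round(d["score"],2),np.round(at("wrist",d["uv"],z),4))
print(robot.get_state()['qpos'])
E
```

```text
time: 4.65
eef_pos: [0.6351, -0.0814, 0.1004]
ee_rot: [[-0.971, 0.239, 0.0], [0.239, 0.971, 0.0], [0.0, 0.0, -1.0]]
ft_force: [0.1, -0.4, -0.0]
width: 0.038
grasp_force: 0.0
pivot_right [253.6 123.1] 0.81 [ 0.5724 -0.0676  0.041 ]
pivot_right [253.7  68.6] 0.46 [ 0.5334 -0.0578  0.041 ]
pin_right [253.7 208. ] 0.86 [ 0.637  -0.0834  0.053 ]
nose_arm_right [252.3  67.3] 0.66 [ 0.5314 -0.0586  0.034 ]
nose_arm_right [409.7  40.5] 0.44 [0.5413 0.062  0.034 ]
pin_right [253.7 208. ] 0.86 [ 0.6315 -0.0819  0.07  ]
[ 0.42196475  0.79852864 -0.58654243  1.62975837  0.54080077  0.88023066
  0.95346448]
```

View pics/e.png

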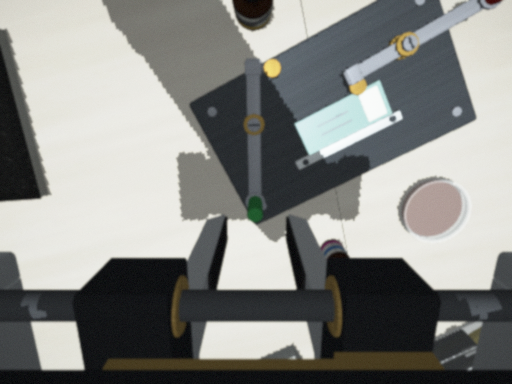

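The green pin sits centred between the fingers at (255,208), with its lever straight along the image column. I descend and close the fingers to a loose cage.

```bash

python3 -m creep '.4 -.007 -.004 .1 0 0 0;.4 -.007 -.004 .22 0 0 0;.3 -.007 -.004 .22 0 0 0;.2 -.007 -.004 .22 0 0 0;.16 -.007 -.004 .22 0 0 0;.16 -.007 -.004 .22 0 0 0;.16 -.007 -.004 .22 0 0 0' 5
python3 - <<'E'
from h import *
P=np.array([.5723,-.067]);r=.0662
s=robot.get_state();print(s["ft_force"],s["moment"],s["qpos"])
E=np.array(s["ee_rot"]); p0=np.array(s["eef_pos"])
d=p0[:2]-P; a0=np.arctan2(d[1],d[0]); print(a0,np.hypot(*d))
for da in [.08,.16,.24,.32,.4,.5]:
    t=P+r*np.array([np.cos(a0-da),np.sin(a0-da)]); v=E.T@np.r_[t-p0[:2],0]/.25
    print(da,np.round(v,3),da/.5)
E
```

```text
time: 5.78
eef_pos: [0.6367, -0.0829, 0.046]
ee_rot: [[-0.972, 0.237, 0.001], [0.237, 0.972, -0.0], [-0.001, 0.0, -1.0]]
ft_force: [0.1, -0.0, -0.2]
width: 0.0151
grasp_force: 0.0
[ 0.07052696 -0.01734414 -0.24491094] [ 0.04300575 -0.13924254  0.00281982] [ 0.40044     0.86840577 -0.54487724  1.65464283  0.5920223   0.78828275
  0.91665936]
-0.2423077593619679 0.06638065121952166
0.08 [ 0.002 -0.021 -0.   ] 0.16
0.16 [ 0.004 -0.042 -0.   ] 0.32
0.24 [ 0.009 -0.063 -0.   ] 0.48
0.32 [ 0.014 -0.083 -0.   ] 0.64
0.4 [ 0.022 -0.103 -0.   ] 0.8
0.5 [ 0.034 -0.127 -0.   ] 1.0
```

```bash

python3 -m creep '.16 .002 -.021 0 0 0 .16;.16 .004 -.042 0 0 0 .32;.16 .009 -.063 0 0 0 .48;.16 .014 -.083 0 0 0 .64;.16 .022 -.103 0 0 0 .8;.16 .034 -.127 0 0 0 1;.16 .034 -.127 0 0 0 1'
python3 - <<'E'
from h import *
P=np.array([.5723,-.067]);r=.0662
s=robot.get_state();print(s["ft_force"],s["moment"],s["qpos"])
E=np.array(s["ee_rot"]); p0=np.array(s["eef_pos"])
d=p0[:2]-P; a0=np.arctan2(d[1],d[0]); print(a0,np.hypot(*d),E.T@s["ft_force"])
for da in [.08,.16,.24,.32,.36,.4]:
    t=P+r*np.array([np.cos(a0-da),np.sin(a0-da)]); v=E.T@np.r_[t-p0[:2],0]/.25
    print(da,np.round(v,3),da/.5)
E
```

```text
time: 6.65
eef_pos: [0.6233, -0.109, 0.0459]
ee_rot: [[-0.74, 0.673, 0.005], [0.673, 0.74, 0.003], [-0.002, 0.006, -1.0]]
ft_force: [4.4, 3.1, -4.1]
width: 0.0151
grasp_force: 2.7
[ 4.36317308  3.14865967 -4.13234092] [ 0.78012769 -1.14353088  0.02763078] [ 0.3798101   0.83122835 -0.41920278  1.68933946  0.46891758  0.71706266
  0.55732415]
-0.68960336812017 0.06606611581487751 [-1.10117343  5.24005729  4.16614872]
0.08 [-0.001 -0.021 -0.   ] 0.16
0.16 [ 0.001 -0.042 -0.   ] 0.32
0.24 [ 0.004 -0.063 -0.   ] 0.48
0.32 [ 0.009 -0.084 -0.001] 0.64
0.36 [ 0.012 -0.094 -0.001] 0.72
0.4 [ 0.015 -0.104 -0.001] 0.8
```

```bash
cat >> h.py <<'E'
def fs():
    P=np.array([.5723,-.067]); s=robot.get_state(); E=np.array(s["ee_rot"]); d=np.array(s["eef_pos"])[:2]-P
    a=np.arctan2(d[1],d[0]); f=np.array(s["ft_force"]); t=np.array([-np.sin(a),np.cos(a)])
    print("theta %.4f r %.4f tangential %.2f radial %.2f yaw %.3f"%(a+np.pi/2-.232,np.hypot(*d),f[:2]@t,f[:2]@d/np.hypot(*d),np.arctan2(E[1,0],E[0,0])))
E
python3 -m creep '.16 .002 -.021 0 0 0 .16;.16 .004 -.042 0 0 0 .32;.16 .009 -.063 0 0 0 .48;.16 .014 -.083 0 0 0 .64;.16 .014 -.083 0 0 0 .64;.16 .014 -.083 0 0 0 .64'
python3 - <<'E'
from h import *
fs(); save("wrist","f");fs();fs()
for n,z in [("pivot_right",.041),("pin_right",.053),("pivot_left",.041),("nose_arm_right",.034)]:
    for d in robot.tip_of("wrist",n)[:2]: print(n,np.round(d["uv"],1),round(d["score"],2),np.round(at("wrist",d["uv"],z),4))
E
```

```text
time: 7.4
eef_pos: [0.6075, -0.1229, 0.046]
ee_rot: [[-0.491, 0.871, 0.007], [0.871, 0.491, 0.002], [-0.001, 0.007, -1.0]]
ft_force: [5.2, 1.0, -3.7]
width: 0.0152
grasp_force: 2.8
theta 0.3299 r 0.0661 tangential 4.95 radial 1.96 yaw 2.084
theta 0.3295 r 0.0661 tangential 5.13 radial 1.02 yaw 2.084
theta 0.3295 r 0.0661 tangential 5.13 radial 1.02 yaw 2.084
pivot_right [253.5 127.2] 0.81 [ 0.5744 -0.0675  0.041 ]
pin_right [256.2 233.8] 0.97 [ 0.6077 -0.1234  0.053 ]
```

View pics/f.png

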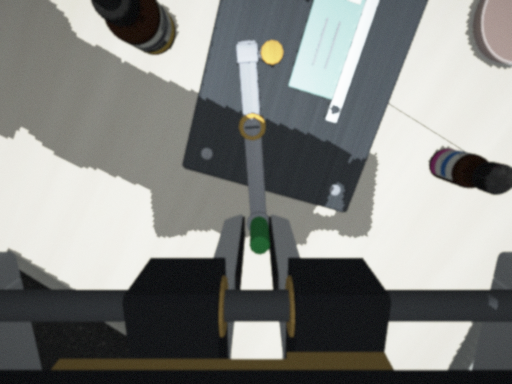

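The wrist view shows the lever pointing up from the pivot (252,126) to its arm end (247,47). The brass nose is at (272,52), still short of the slide edge at about (300,65). I approach in smaller steps.

```bash

python3 -m creep '.16 .001 -.013 0 0 0 .1;.16 .002 -.026 0 0 0 .2;.16 .004 -.039 0 0 0 .3;.16 .004 -.039 0 0 0 .3' ; python3 -c "from h import *;fs()"
python3 -m creep '.16 0 -.006 0 0 0 .05;.16 .001 -.013 0 0 0 .1;.16 .001 -.013 0 0 0 .1'; python3 -c "
from h import *;fs()
im=save('wrist','g'); cv2.imwrite('pics/g.png',cv2.resize(im[0:240,130:450,::-1],None,fx=2.4,fy=2.4,interpolation=cv2.INTER_CUBIC))"
```

```text
time: 8.15
eef_pos: [0.5991, -0.1273, 0.0461]
ee_rot: [[-0.355, 0.935, 0.008], [0.935, 0.355, 0.002], [-0.001, 0.008, -1.0]]
ft_force: [6.3, 0.2, -4.9]
width: 0.0149
grasp_force: 3.1
theta 0.1858 r 0.0659 tangential 5.87 radial 2.37 yaw 1.933
time: 8.52
eef_pos: [0.5963, -0.1283, 0.0462]
ee_rot: [[-0.308, 0.951, 0.008], [0.952, 0.308, 0.001], [-0.001, 0.008, -1.0]]
ft_force: [6.9, 0.8, -3.9]
width: 0.015
grasp_force: 3.3
theta 0.1409 r 0.0658 tangential 6.74 radial 1.83 yaw 1.884
```

View pics/g.png

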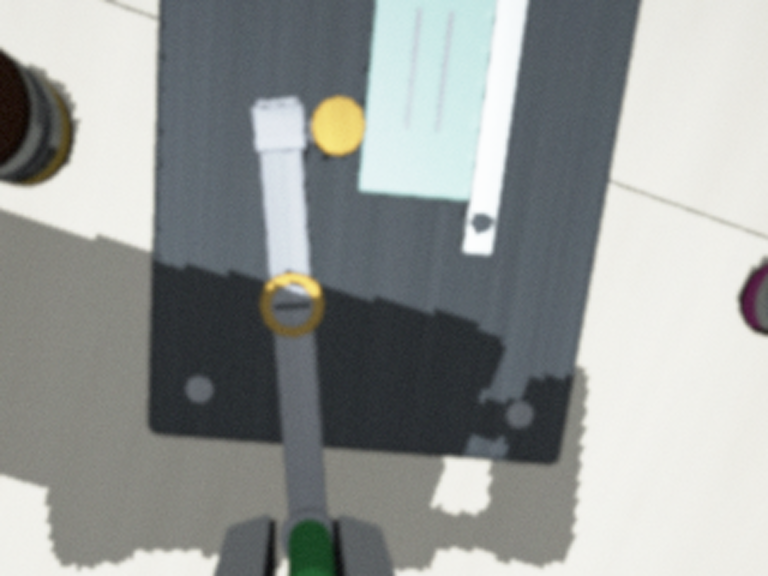

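The crop shows the brass nose's right edge at (365,125) and the slide edge at (367,125), so contact is close. From here I feel for it in 1 mm steps at the pin.

```bash
f(){ python3 -c "from h import *;fs()"; }
python3 -m creep '.16 0 -.004 0 0 0 .03;.16 0 -.004 0 0 0 .03;.16 0 -.004 0 0 0 .03' >/dev/null;f
python3 -m creep '.16 0 -.004 0 0 0 .03;.16 0 -.004 0 0 0 .03;.16 0 -.004 0 0 0 .03' >/dev/null;f
python3 -m creep '.16 0 -.004 0 0 0 .03;.16 0 -.004 0 0 0 .03;.16 0 -.004 0 0 0 .03' >/dev/null;f
```

```text
theta 0.1273 r 0.0658 tangential 6.49 radial 1.98 yaw 1.869
theta 0.1129 r 0.0658 tangential 6.84 radial 2.24 yaw 1.854
theta 0.0971 r 0.0658 tangential 7.25 radial 1.28 yaw 1.839
```

```bash
f(){ python3 -c "from h import *;fs()"; }
python3 -m creep '.16 0 -.004 0 0 0 .03;.16 0 -.004 0 0 0 .03;.16 0 -.004 0 0 0 .03' >/dev/null;f
python3 -m creep '.16 0 -.004 0 0 0 .03;.16 0 -.004 0 0 0 .03;.16 0 -.004 0 0 0 .03' >/dev/null;f
python3 -m creep '.16 0 -.004 0 0 0 .03;.16 0 -.004 0 0 0 .03;.16 0 -.004 0 0 0 .03' >/dev/null;f
```

```text
theta 0.0818 r 0.0658 tangential 6.75 radial 0.58 yaw 1.824
theta 0.0708 r 0.0658 tangential 7.06 radial 1.45 yaw 1.809
theta 0.0626 r 0.0657 tangential 7.54 radial 1.53 yaw 1.794
```

```bash
f(){ python3 -c "from h import *;fs();robot.grab_frame('top');fs()"; }
python3 -m creep '.16 0 -.004 0 0 0 .03;.16 0 -.004 0 0 0 .03;.16 0 -.004 0 0 0 .03' >/dev/null;f
python3 -m creep '.16 0 -.004 0 0 0 .03;.16 0 -.004 0 0 0 .03;.16 0 -.004 0 0 0 .03' >/dev/null;f
```

```text
theta 0.0538 r 0.0656 tangential 8.03 radial 1.91 yaw 1.779
theta 0.0536 r 0.0656 tangential 7.31 radial 1.76 yaw 1.779
theta 0.0452 r 0.0656 tangential 8.84 radial 1.40 yaw 1.764
theta 0.0449 r 0.0656 tangential 9.24 radial 0.90 yaw 1.764
```

Contact began at θ ≈ 0.076, where motion per step dropped from 0.015 to 0.0087 rad and the force started to rise. The nose now presses about 3.5–4 N, so a little more is needed.

```bash
f(){ python3 -c "from h import *;fs();robot.grab_frame('top');fs()"; }
python3 -m creep '.16 0 -.005 0 0 0 .02;.16 0 -.005 0 0 0 .02;.16 0 -.005 0 0 0 .02' >/dev/null;f
python3 -c "
from h import *
f=[]
for i in range(6): robot.grab_frame('top'); f.append(robot.get_state()['ft_force'][:2])
print(np.mean(f,0))"
```

```text
theta 0.0311 r 0.0654 tangential 9.98 radial 1.23 yaw 1.754
theta 0.0318 r 0.0654 tangential 9.60 radial 1.69 yaw 1.754
[10.04419869  1.48580921]
```

```bash
f(){ python3 -c "from h import *;fs()"; }
python3 -m creep '.16 0 .006 0 0 0 0;.16 0 .012 0 0 0 0;.16 0 .012 0 0 0 0';f
python3 -m creep '.3 0 .008 0 0 0 0;.4 0 .012 0 0 0 0;.4 0 .012 0 0 0 0;.4 0 .012 0 0 0 0';f
```

```text
time: 12.78
eef_pos: [0.5903, -0.13, 0.0462]
ee_rot: [[-0.182, 0.983, 0.008], [0.983, 0.182, 0.001], [-0.0, 0.008, -1.0]]
ft_force: [6.2, 1.8, -2.7]
width: 0.0149
grasp_force: 3.2
theta 0.0461 r 0.0655 tangential 6.41 radial 0.00 yaw 1.754
time: 13.28
eef_pos: [0.5887, -0.1308, 0.0455]
ee_rot: [[-0.181, 0.984, -0.0], [0.984, 0.181, -0.0], [0.0, -0.0, -1.0]]
ft_force: [-0.3, 0.1, -1.1]
width: 0.0378
grasp_force: 0.0
theta 0.0188 r 0.0659 tangential -0.25 radial -0.13 yaw 1.753
```

Released with no residual force. By both the force and the compliance-corrected motion, the right clip presses about 4.3 N. I lift and go to the left clip.

```bash

python3 -m creep '.4 0 0 -.15 0 0 0;.4 0 0 -.3 0 0 0;.4 0 0 -.3 0 0 0'
python3 -c "
from h import *
print(go([.527,.124,.12],1.843))"
```

```text
time: 13.65
eef_pos: [0.5911, -0.131, 0.1234]
ee_rot: [[-0.181, 0.984, 0.006], [0.984, 0.181, -0.001], [-0.002, 0.005, -1.0]]
ft_force: [-0.3, 0.9, 0.2]
width: 0.0375
grasp_force: 0.0
(array([ 1.05 , -0.068,  0.011]), array([ 0.011,  0.005, -0.181]))
```

```bash

python3 -m creep '.4 .25 -.02 0 0 0 -.18;.4 .5 -.035 0 0 0 -.18;.4 .75 -.05 0 0 0 -.18;.4 1 -.068 0 0 0 -.18;.4 1 -.068 0 0 0 -.18;.4 1 -.068 0 0 0 -.18'
python3 - <<'E'
from h import *
im=save("wrist","i")
for n,z in [("pivot_left",.041),("pivot_right",.041),("pin_left",.053)]:
    for d in robot.tip_of("wrist",n)[:2]: print(n,np.round(d["uv"],1),round(d["score"],2),np.round(at("wrist",d["uv"],z),4))
save("top","j")
for n,z in [("pivot_right",.041),("pin_right",.053),("nose_arm_right",.034)]:
    for d in robot.tip_of("top",n)[:1]: print(n,np.round(d["uv"],1),round(d["score"],2),np.round(at("top",d["uv"],z),4))
E
```

```text
time: 14.4
eef_pos: [0.5264, 0.1114, 0.1197]
ee_rot: [[-0.269, 0.963, -0.001], [0.963, 0.269, -0.001], [-0.001, -0.002, -1.0]]
ft_force: [0.5, 0.1, -0.6]
width: 0.0377
grasp_force: 0.0
pivot_left [257.6 251.2] 0.97 [0.5429 0.056  0.041 ]
pivot_right [253.5 362.1] 0.56 [ 0.5736 -0.0705  0.041 ]
pivot_right [309.7 202.7] 0.73 [ 0.5761 -0.0731  0.041 ]
pin_right [334.1 192. ] 0.65 [ 0.5973 -0.1277  0.053 ]
nose_arm_right [291.3 214. ] 0.76 [ 0.5522 -0.0308  0.034 ]
```

View pics/i.png

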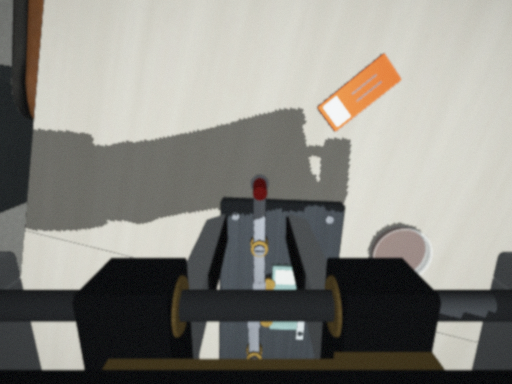

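The wrist view shows the red pin at (260,188), the left pivot at (260,247) and the orange look-alike at (358,92), which I leave alone. The left lever lies along the image column.

```bash
python3 - <<'E'
from h import *
p=at("wrist",(260,188),.055);print(p,at("wrist",(260,246.5),.041))
print(go([p[0],p[1],.046],1.843), go([.526,.1235,.046],1.843))
E
```

```text
[0.52733547 0.12162911 0.055     ] [0.54411437 0.06256834 0.041     ]
(array([0.04 , 0.012, 0.298]), array([-0.   ,  0.   , -0.004])) (array([0.049, 0.009, 0.298]), array([-0.   ,  0.   , -0.004]))
```

```bash

python3 -m creep '.4 .044 .01 .1 0 0 0;.4 .044 .01 .2 0 0 0;.4 .044 .01 .295 0 0 0;.3 .044 .01 .295 0 0 0;.2 .044 .01 .295 0 0 0;.2 .044 .01 .295 0 0 0'
python3 - <<'E'
from h import *
s=robot.get_state(); print(s["ft_force"])
P=np.array([.5437,.0625]);E=np.array(s["ee_rot"]); p0=np.array(s["eef_pos"])
d=p0[:2]-P; a0=np.arctan2(d[1],d[0]); r=np.hypot(*d); print(a0,r)
for da in [.1,.2,.3,.4,.5]:
    t=P+r*np.array([np.cos(a0-da),np.sin(a0-da)]); v=E.T@np.r_[t-p0[:2],0]/.25
    print(da,np.round(v,3),da/.5)
E
```

```text
time: 15.55
eef_pos: [0.5273, 0.1235, 0.0478]
ee_rot: [[-0.268, 0.963, 0.002], [0.963, 0.268, 0.001], [-0.0, 0.002, -1.0]]
ft_force: [0.3, 0.5, 0.6]
width: 0.019
grasp_force: 0.0
[0.31630502 0.5239323  0.55755692]
1.833490513160442 0.06313162731859523
0.1 [-0.001  0.025  0.   ] 0.2
0.2 [-0.005  0.05   0.   ] 0.4
0.3 [-0.012  0.075  0.   ] 0.6
0.4 [-0.021  0.098  0.   ] 0.8
0.5 [-0.032  0.121  0.   ] 1.0
```

```bash

python3 -m creep '.2 -.001 .025 0 0 0 .2;.2 -.005 .05 0 0 0 .4;.2 -.012 .075 0 0 0 .6;.2 -.021 .098 0 0 0 .8;.2 -.032 .121 0 0 0 1;.2 -.032 .121 0 0 0 1'
python3 -m creep '.2 -.001 .025 0 0 0 .2;.2 -.005 .05 0 0 0 .4;.2 -.012 .075 0 0 0 .6;.2 -.021 .098 0 0 0 .8;.2 -.032 .121 0 0 0 1;.2 -.032 .121 0 0 0 1'
python3 - <<'E'
from h import *
s=robot.get_state(); d=np.array(s["eef_pos"])[:2]-[.5437,.0625]; print(np.arctan2(d[1],d[0])-np.pi/2-.232,np.hypot(*d),s["ft_force"],s["qpos"][6])
E
```

```text
time: 16.3
eef_pos: [0.5551, 0.1239, 0.0472]
ee_rot: [[0.227, 0.974, -0.005], [0.974, -0.227, -0.001], [-0.002, -0.004, -1.0]]
ft_force: [-4.7, 1.1, 4.2]
width: 0.0188
grasp_force: 2.5
time: 17.05
eef_pos: [0.5835, 0.1116, 0.0473]
ee_rot: [[0.665, 0.747, -0.003], [0.747, -0.665, 0.003], [-0.0, -0.004, -1.0]]
ft_force: [-4.2, 3.0, 1.3]
width: 0.019
grasp_force: 2.6
-0.9130790248228866 0.06318249652124007 [-4.17819849  3.00377531  1.34972826] -0.9279217461731025
```

```bash

python3 -m creep '.2 -.001 .025 0 0 0 .2;.2 -.005 .05 0 0 0 .4;.2 -.012 .075 0 0 0 .6;.2 -.012 .075 0 0 0 .6;.2 -.012 .075 0 0 0 .6'
python3 -c "
from h import *
s=robot.get_state(); d=np.array(s['eef_pos'])[:2]-[.5437,.0625]; print(np.arctan2(d[1],d[0])-np.pi/2-.232,np.hypot(*d),s['ft_force'])"
```

```text
time: 17.68
eef_pos: [0.5968, 0.0983, 0.0474]
ee_rot: [[0.855, 0.518, -0.001], [0.518, -0.855, 0.005], [0.002, -0.004, -1.0]]
ft_force: [-1.3, 4.3, -1.6]
width: 0.0188
grasp_force: 2.7
-1.2094058398551633 0.06399402038060652 [-1.30574788  4.30622842 -1.59737691]
```

```bash

python3 -m creep '.2 0 -.016 0 0 0 0;.3 0 -.016 0 0 0 0;.4 0 -.016 0 0 0 0;.4 0 -.016 0 0 0 0;.4 0 -.016 -.2 0 0 0;.4 0 -.016 -.4 0 0 0;.4 0 -.016 -.6 0 0 0;.4 0 -.016 -.6 0 0 0'
python3 -c "
from h import *
print(go([.52,-.1,.25],.53))"
```

```text
time: 18.68
eef_pos: [0.5984, 0.0979, 0.2011]
ee_rot: [[0.857, 0.516, 0.009], [0.516, -0.857, 0.002], [0.008, 0.003, -1.0]]
ft_force: [1.1, 0.1, 0.1]
width: 0.0377
grasp_force: 0.0
(array([-0.675,  0.517, -0.2  ]), array([ 0.006, -0.016,  0.024]))
```

```bash

python3 -m creep '.4 -.2 .12 0 0 0 0;.4 -.4 .24 0 0 0 0;.4 -.6 .36 0 0 0 0;.4 -.6 .36 0 0 0 0;.4 -.6 .36 0 0 0 0'
python3 - <<'E'
from h import *
im=save("wrist","k")
u={}
for n,z in [("pivot_left",.041),("pivot_right",.041),("pin_left",.053),("pin_right",.053),("nose_arm_right",.034),("slide",.02)]:
  for c in ("wrist","top"):
    if c=="top" and n=="pivot_left": robot.grab_frame("top")
    for d in robot.tip_of(c,n)[:1]: print(n,c,np.round(d["uv"],1),round(d["score"],2),np.round(at(c,d["uv"],z),4))
cv2.imwrite("pics/k.png",cv2.resize(im[:,:,::-1],(768,576),interpolation=cv2.INTER_CUBIC))
E
```

```text
time: 19.3
eef_pos: [0.5133, -0.0561, 0.1962]
ee_rot: [[0.856, 0.516, -0.001], [0.516, -0.856, 0.001], [-0.0, -0.001, -1.0]]
ft_force: [0.1, 0.3, 0.1]
width: 0.0377
grasp_force: 0.0
pivot_left wrist [179.6  97.8] 0.77 [0.5439 0.0613 0.041 ]
pivot_left top [249.2 216.9] 0.51 [0.5467 0.0651 0.041 ]
pivot_right wrist [295.  136.3] 0.72 [ 0.5741 -0.0682  0.041 ]
pivot_right top [235.4 193. ] 0.41 [0.6025 0.0956 0.041 ]
pin_left wrist [162.7  33.3] 0.56 [0.5907 0.1002 0.053 ]
pin_left top [231.8 193.7] 0.51 [0.5986 0.103  0.053 ]
pin_right wrist [350.9 153.1] 0.61 [ 0.5904 -0.1296  0.053 ]
nose_arm_right wrist [256.3 124.8] 0.6 [ 0.5619 -0.0262  0.034 ]
slide wrist [246.5  89.4] 0.56 [0.5894 0.0033 0.02  ]
slide top [273.  194.5] 0.9 [0.6012 0.0089 0.02  ]
```

View pics/k.png

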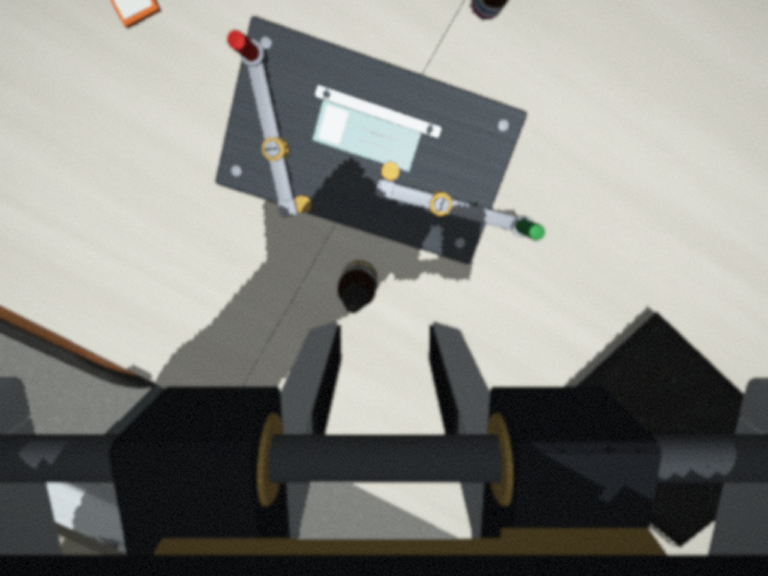

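The slide looks flush with its fence and the right nose (390,171) bears on its edge. The left lever runs from (255,62) to (290,205), so I check its angle by projection before handing in.

```bash
python3 - <<'E'
from h import *
q=lambda u,v,z: at("wrist",(u/1.5,v/1.5),z)[:2]
an=lambda a,b: np.degrees(np.arctan2(*(b-a)[::-1]))%180
print("fence",an(q(322,90,.025),q(436,130,.025)),"fence/slide edge",an(q(314,140,.026),q(410,171,.026)),an(q(323,101,.026),q(418,135,.026)))
print("left",an(q(257,66,.034),q(288,205,.034)), "pivot-pin",an(q(273,148,.041),q(236,39,.07)), an(q(273,148,.041),q(250,55,.037)))
print("right",an(q(384,187,.034),q(517,222,.034)))
E
```

```text
fence 102.88559803442466 fence/slide edge 103.80454380803573 102.44121391046043
left 40.77349734160086 pivot-pin 41.65671077312152 42.934604963019666
right 106.67852840565358
```

The projection puts the left clip about 61° clear, which is close to the 57° limit. I go back by the same path and nudge it further for margin.

```bash

python3 -m creep '.4 .2 -.12 0 0 0 0;.4 .4 -.24 0 0 0 0;.4 .6 -.36 0 0 0 0;.4 .6 -.36 0 0 0 0;.4 .6 -.36 .2 0 0 0;.4 .6 -.36 .4 0 0 0;.4 .6 -.36 .6 0 0 0;.3 .6 -.36 .6 0 0 0;.2 .6 -.36 .6 0 0 0;.2 .6 -.36 .6 0 0 0'
python3 -m creep '.2 0 .015 0 0 0 0;.2 -.001 .03 0 0 0 .1;.2 -.003 .046 0 0 0 .2;.2 -.003 .046 0 0 0 .2;.2 -.003 .046 0 0 0 .2'
python3 -c "
from h import *
s=robot.get_state(); d=np.array(s['eef_pos'])[:2]-[.5437,.0625]; print(np.arctan2(d[1],d[0])-np.pi/2-.232,np.hypot(*d),s['ft_force'])"
```

```text
time: 21.25
eef_pos: [0.5966, 0.0982, 0.049]
ee_rot: [[0.856, 0.516, 0.003], [0.516, -0.856, 0.001], [0.003, 0.001, -1.0]]
ft_force: [-0.9, 0.6, -0.2]
width: 0.0188
grasp_force: 0.4
time: 21.88
eef_pos: [0.6015, 0.0913, 0.0488]
ee_rot: [[0.903, 0.43, 0.003], [0.43, -0.903, 0.004], [0.004, -0.003, -1.0]]
ft_force: [-1.0, 5.6, 3.8]
width: 0.0189
grasp_force: 3.0
-1.3407962607120965 0.06457841708784323 [-1.04414633  5.57403249  3.75294954]
```

```bash

python3 -m creep '.2 0 -.016 0 0 0 0;.3 0 -.016 0 0 0 0;.4 0 -.016 0 0 0 0;.4 0 -.016 0 0 0 0;.4 0 -.016 -.2 0 0 0;.4 0 -.016 -.4 0 0 0;.4 0 -.016 -.6 0 0 0;.4 0 -.016 -.6 0 0 0'
python3 -m creep '.4 -.2 .12 0 0 0 0;.4 -.4 .24 0 0 0 0;.4 -.6 .36 0 0 0 0;.4 -.6 .36 0 0 0 0;.4 -.6 .36 0 0 0 0'
python3 -c "
from h import *
im=save('wrist','m')
cv2.imwrite('pics/m.png',cv2.resize(im[0:220,100:420,::-1],None,fx=2.5,fy=2.5,interpolation=cv2.INTER_CUBIC))"
```

```text
time: 22.88
eef_pos: [0.602, 0.0912, 0.201]
ee_rot: [[0.904, 0.428, 0.009], [0.428, -0.904, 0.001], [0.008, 0.002, -1.0]]
ft_force: [-0.0, -0.2, -0.1]
width: 0.0378
grasp_force: 0.0
time: 23.5
eef_pos: [0.502, -0.0539, 0.1962]
ee_rot: [[0.904, 0.428, -0.0], [0.428, -0.904, 0.001], [-0.0, -0.001, -1.0]]
ft_force: [-0.1, 0.0, -1.3]
width: 0.0373
grasp_force: 0.0
```

View pics/m.png

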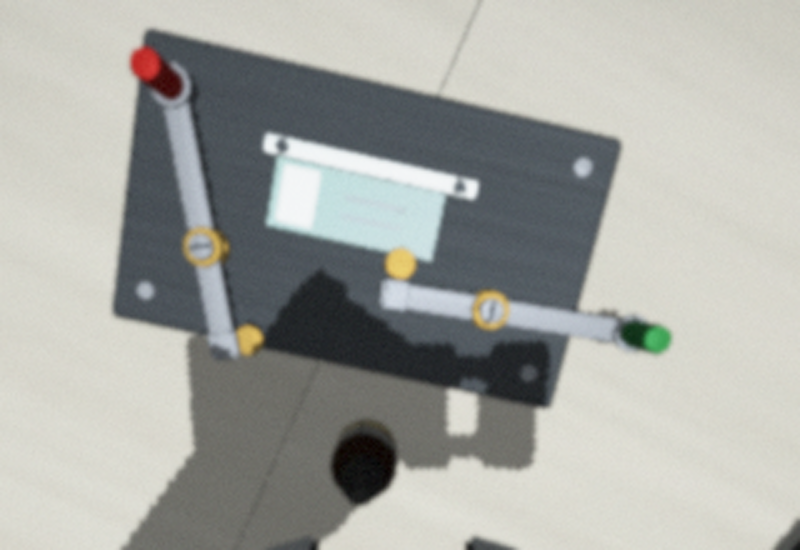

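The picture shows the left lever (175,95)–(225,345) well clear, the right nose (401,264) on the slide edge, and the slide flush with its fence. The robot touches nothing, so I hand in.

```bash
python3 -c "
from rig import robot
print(robot.job_done())"
```

```text
the job is handed in; nothing more can be done
None
```

I handed the job in at about 23.5 s: the right clip now holds the slide, pressing about 4.3 N (estimated from the wrist force and clip motion), the left clip is swung about 1.2 rad clear, and the slide looks flush against its fence; no verdict was returned.

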